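# Roll-check three microscope guide shafts

## Robot

A 6-joint arm with a two-finger parallel gripper is mounted at the origin on the work surface. World frame = base frame: x ahead of the robot, y to its left, z up, the work surface at z = 0. Lengths are in m, angles in rad, forces in N, time in s.
With the tool pointing down it reaches from about 0.4 to 0.825 m from the base axis. Payload 7 kg.
Tool frame: the origin (TCP) lies at the centre of the arm's flange, where the gripper is bolted on; the fingertips stand 178 mm ahead of it and the grasp point (between the pads) lies 159 mm ahead of it (arm.tip_reach is the distance from the TCP to the fingertips, in m); z points along the fingers, y is the direction in which the jaws open and shut (so a half turn about z gives the same grasp; the last joint's range is limited). The gripper opens to 88 mm and grips with 3 to 60 N. Pads are 19 mm wide; open, the fingers measure 130 mm over their backs; the gripper's body (78 mm by 193 mm) begins 47 mm behind the grasp point.
Start: joints at [1.427, 0.359, 0.012, 0, -1.224, -0.288], TCP at [0.282, 0.613, 0.405] pointing down, gripper open.
Joint ranges: [-3.07, 3.07], [-1.43, 2.12], [-1.02, 1.25], [-3.03, 1.67], [-3.05, -0], [-3.03, 3.03]. Speed limits (rad/s): [2.39, 2.39, 3.01, 3.14, 3.14, 3.14].

## Interface

Orientations are given as [roll, pitch, yaw] about the fixed x, y, z axes, in that order (R = Rz(yaw) Ry(pitch) Rx(roll)).
In Python, from station import arm gives the robot as it stands.
- The arm moves only by the shell command python3 -m inch 'ROWS' [OPENING] [FORCE]. ROWS is JSON, a list that holds one entry, the list of rows, each a list of 6 numbers: the shift along the world's x, y, z in units of 200 mm (1.0 is 200 mm), then the turn, a rotation vector about the world's x, y, z in units of 180 degrees (1.0 is 180 degrees). A call has 1 to 8 rows; each row is the pose to reach, as a shift and turn from the pose commanded when the call began, turning the shorter way round; what a row does not reach only later rows make up. A row lasts 1/8 s, in which the tool goes at most 62.5 mm and 10.7 degrees, less where a joint would pass 70% of its speed; a pose out of reach is approached as far as the arm can. A call with a number of a shift or a turn outside -1 to 1 is refused whole. A call with a gripper value outside its range is refused whole. OPENING is the finger opening in mm, from 0 to 87.6, set as the call begins (- or left out, the last holds). The fingers move at their own pace and stop on an object; FORCE is the grip in N (left out, the last holds). Time passes only in rows, so rows that repeat a pose let the fingers close. It gives the time, the measured TCP pose, the force and the opening at its end, in the units of the state.
- arm.get_state(): the state, without advancing time (a new reading comes with each control period).
- arm.grab_frame(name): name is "side" or "top"; returns the picture (400x640x3 uint8, blue, green, red); there is no depth.
- arm.camera_params(name): a dict with "vertical_fov" (degrees; the focal length in pixels is half the picture's height over the tangent of half this angle, whatever the lens; pixels are square), "cx", "cy" (the principal point, pixels), "pose" (4x4, takes a point from camera to world coordinates). Camera axes: x right, y down, z forward; pixel columns grow to the right and rows downward; lengths in m; the calibration is good to about 2 mm. A picture is of the moment at which its call begins. camera_params takes no time and is no camera call.
- arm.job_done(): hands the job in, once; it reports no verdict.
Trained networks look in the newest picture that a camera, given by its name, has taken for a name from the list of things; names that differ only in an ending like _2 or _b are one class to them, and where a whole thing is asked for, a point or a joint stands for the part that bears it (a point fixed in the world has none). Each returns a list of dicts, best first, with "score" (0 to 1); they miss things now and then, are a little off and sometimes report something else, mostly with a low value. They report only what shows in the picture. A call takes as long as a camera call. They do not tell look-alikes from the thing itself.
- arm.search_frame(target, camera): "box" ([left, top, right, bottom] in pixels, round what is visible of it).
- arm.regions_of(target, camera): "region" (400x640 bool, what is visible of it) and "box" ([left, top, right, bottom] in pixels, round what is visible of it).
The state is a dict: "t": time; "q": joint angles; "qd": joint speeds; "joint_efforts": joint torques, N m; "eef_pos": TCP position; "ee_rot": TCP orientation; "force": force on the tool from outside, world axes, zero at the start; "moment": the same for the moment, N m; "width": finger opening in m.
Only numpy, scipy, OpenCV 4.12 (cv2) and the standard library are available. Lean on these libraries where they do the work, as an engineer would, in place of code of your own. Each camera call takes 0.05 s, during which the arm holds its last target.

## Task

One of these three steel shafts is bent: one after another, press each down on the flat plate with your fingertips (about 6 N, never more than 25 N on the plate, so give way if it lifts) and roll it under that pressure away from the robot, until its middle is well past the green line. When all three lie past the line, put the bent one, which rises or wobbles as it rolls, into the red reject tray and leave the two straight ones lying on the plate past the line. Do not disturb anything else.

Things in the scene. Friction and masses are not known exactly. Their poses are not given: they have to be found in the camera images.
- shaft_a_center (a point): Shaft A, one of three look-alike bright steel shafts: 12 mm diameter, 110 mm long, rounded ends, 70 to 140 g. The point is half-way along, on the straight line between its end centres (the true centre if straight). Own y axis along the shaft; own z axis up at the start, turning with the shaft as it rolls.
- shaft_b_center (a point): Shaft B, one of three look-alike bright steel shafts: 12 mm diameter, 110 mm long, rounded ends, 70 to 140 g. Point and axes as for shaft A. Any of the three may be the bent one: it is bowed by 3.5 mm at the middle, starts with the belly of the bow toward the robot, and as it rolls away its middle first rises by about that much.
- shaft_c_center (a point): Shaft C, one of three look-alike bright steel shafts: 12 mm diameter, 110 mm long, rounded ends, 70 to 140 g. Point and axes as for shaft A. All three start lying on the plate, each in its own lane, roughly along the line and 6 to 9 mm short of it (robot side).
- plate: Grey flat rigid level plate, fixed, on levelling feet that set its top 30 to 38 mm above the table; slab 180 (x) x 420 (y) x 30 mm thick; origin at the centre of its underside. Its x axis points away from the robot, y runs along the line. An aluminium stop strip 8 mm wide and 8 mm high runs along each long edge (outer face 90 mm from the middle). Shaft lanes: about y = -140, 0, +140 mm.
- plate_line (a point): Middle of the green line painted along y across the plate, on the plate's flat top, 30 to 38 mm above the table (feel for it: readings are off by some mm); axes as the plate's: x away from the robot, across the line, z up. A resting straight shaft has its centre 6 mm above this.
- reject_tray: Red open tray fixed to the table, left or right of the plate, 120 (x) x 150 (y) x 35 mm high, walls and floor about 4 mm; origin at the centre of its underside.
- slide_box: White open box of glass slides, 120 x 150 x 60 mm, fixed on the other side of the plate; origin at the centre of its underside. Not to be used.
- collar: Bystander: brass shaft collar, 28 mm across, 12 mm high, standing on the plate on the near side between two lanes; origin at its underside.
- weight: Bystander: brass weight, 26 mm across, 22 mm high, on the plate beyond the line between two lanes; origin at its underside.
- dishes: Bystander: stack of four closed dishes, 94 mm across, 64 mm high, beyond the plate; origin at its underside.
- oil: Bystander: small amber bottle, 44 mm across, 90 mm high, beyond the plate; origin at its underside.
- driver: Bystander: screwdriver with a blue handle, 160 mm long, lying on the left of the table; origin at its underside.
- jar: Bystander: jar, 64 mm across, 80 mm high, on the right of the table; origin at its underside.
Not all that is in view belongs to the job. Of the things shaped like the reject_tray, the red one is meant.

How it is judged:
By the outcome, as a careful person would: the job done as asked, in the order asked, and still so for the second after the job is handed in, with the robot touching nothing.
It also fails if it takes over 72 s, if anything falls off the work surface, if the arm or the gripper's body presses on something with over 40 N, if the wrist force passes 120 N, or if a joint passes its speed limit or range.

## Working session

There is one attempt and no reset: what is moved stays moved. The work goes in short steps, Python scripts to look and compute and a shell command to move; the robot and the scene stay as the last step left them, time stands still between calls to the robot, and variables do not carry over. Pictures are saved under pics/ and viewed, and the job is handed in when it is done.

```bash
mkdir -p pics; ls
python3 - <<'E'
from station import arm
import cv2,numpy as np
for n in("side","top"):
    f=arm.grab_frame(n);cv2.imwrite(f"pics/{n}0.png",f)
    p=arm.camera_params(n);print(n,p["vertical_fov"],p["cx"],p["cy"],np.round(p["pose"],3).tolist())
print(arm.get_state(),arm.tip_reach)
E
```

```text
pics
side 49.48276252894744 309.2248676538336 194.2185229500798 [[0.917, -0.263, 0.299, 0.054], [-0.398, -0.63, 0.666, -1.04], [0.013, -0.73, -0.683, 1.133], [0.0, 0.0, 0.0, 1.0]]
top 47.06175997532753 324.66317174729255 200.90583633590293 [[0.021, -0.985, 0.172, 0.223], [-1.0, -0.021, 0.001, 0.01], [0.003, -0.172, -0.985, 1.73], [0.0, 0.0, 0.0, 1.0]]
{'t': 0.1, 'q': array([ 1.42707741e+00,  3.59316999e-01,  1.11395110e-02, -3.20270380e-04,
       -1.22408707e+00, -2.88146550e-01]), 'qd': array([ 0.00087728, -0.00172835,  0.00168832,  0.00076741,  0.00053304,
        0.00018742]), 'joint_efforts': array([-1.93816755e-03, -5.84162521e+01,  2.93751901e+01,  7.01558813e+00,
        1.02028847e-02, -4.54539088e-05]), 'eef_pos': array([0.28243094, 0.61287883, 0.40380816]), 'ee_rot': array([ 3.14009939e+00, -1.28598282e-04, -4.31974423e-01]), 'force': array([ 0.46545846,  0.51174631, -1.01106564]), 'moment': array([-0.02132168,  0.02241091, -0.08537648]), 'width': 0.08745021933682076} 0.1781
```

View pics/side0.png

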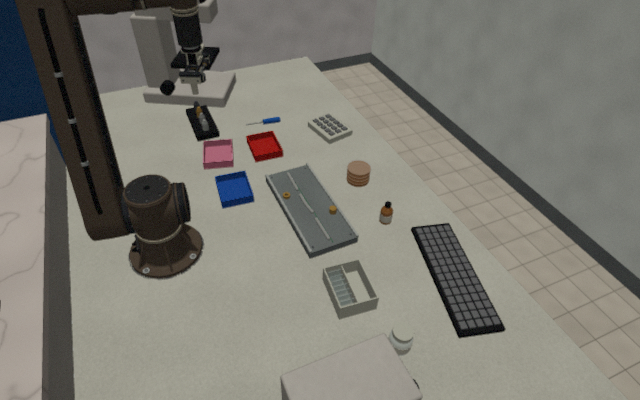

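View pics/top0.png

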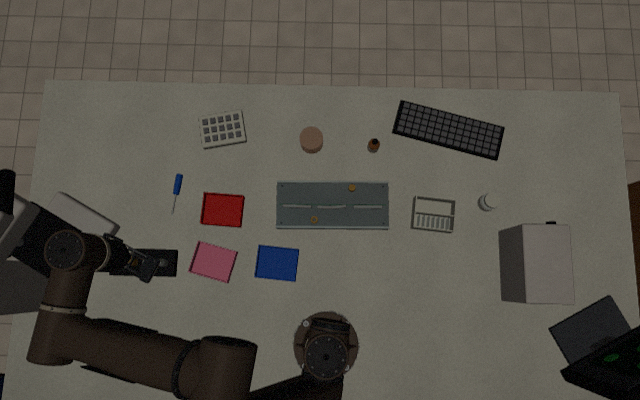

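```bash
cat > h.py <<'E'
from station import arm
import cv2,numpy as np
def ray(n,u,v):
    p=arm.camera_params(n);f=200/np.tan(np.radians(p["vertical_fov"]/2));T=np.array(p["pose"])
    d=T[:3,:3]@np.array([(u-p["cx"])/f,(v-p["cy"])/f,1]);return T[:3,3],d
def at(n,u,v,z):
    o,d=ray(n,u,v);return o+d*(z-o[2])/d[2]
def px(n,P):
    p=arm.camera_params(n);f=200/np.tan(np.radians(p["vertical_fov"]/2));T=np.array(p["pose"])
    c=T[:3,:3].T@(np.array(P)-T[:3,3]);return c[0]/c[2]*f+p["cx"],c[1]/c[2]*f+p["cy"]
E
python3 - <<'E'
from h import *
f=cv2.imread("pics/top0.png")[170:240,265:400];cv2.imwrite("pics/topz.png",cv2.resize(f,None,fx=5.9,fy=5.9,interpolation=cv2.INTER_CUBIC))
f=cv2.imread("pics/side0.png")[155:260,255:365];cv2.imwrite("pics/sidez.png",cv2.resize(f,None,fx=5.5,fy=5.5,interpolation=cv2.INTER_CUBIC))
for t,z in (("plate",.034),("reject_tray",.035),("shaft_a_center",.04),("collar",.046),("weight",.056)):
  for n in ("top","side"):
    for r in arm.regions_of(t,n)[:4]:
        ys,xs=np.nonzero(r["region"]);print(t,n,round(r["score"],2),np.round(r["box"],1),len(xs),np.round(at(n,xs.mean(),ys.mean(),z),4))
E
```

```text
plate top 0.69 [276.2 180.4 390.  231.6] 5231 [ 0.5075 -0.014   0.034 ]
plate side 0.85 [267.3 163.6 360.9 262.2] 4428 [ 0.5066 -0.0541  0.034 ]
plate side 0.61 [346.2 163.1 371.5 186.4] 574 [0.7623 0.0703 0.034 ]
reject_tray top 0.86 [199.  191.9 248.8 227.6] 1365 [0.4802 0.3952 0.035 ]
reject_tray top 0.64 [190.4 242.9 237.7 281.8] 1392 [0.2861 0.4181 0.035 ]
reject_tray top 0.52 [277.7 178.6 388.7 228.9] 5329 [ 0.5064 -0.0134  0.035 ]
reject_tray side 0.95 [246.5 130.4 282.  160.3] 743 [0.4787 0.3711 0.035 ]
reject_tray side 0.88 [202.9 139.2 234.2 168.5] 872 [0.2865 0.3974 0.035 ]
reject_tray side 0.71 [217.  169.8 252.1 208.4] 1055 [0.286  0.1654 0.035 ]
shaft_a_center top 0.61 [278.  179.8 388.5 231.5] 5100 [ 0.5064 -0.0145  0.04  ]
shaft_a_center side 0.66 [317.4 224.2 326.7 234.8] 12 [ 0.5055 -0.1423  0.04  ]
collar side 0.44 [279.3 193.7 288.4 200.6] 46 [0.4487 0.0477 0.046 ]
weight top 0.46 [348.4 180.6 355.7 189.6] 32 [ 0.5693 -0.0861  0.056 ]
weight side 0.51 [267.2 161.7 358.6 259.4] 4425 [ 0.4977 -0.0718  0.056 ]
weight side 0.47 [330.6 204.7 334.9 214.8] 44 [ 0.5709 -0.0948  0.056 ]
```

View pics/topz.png

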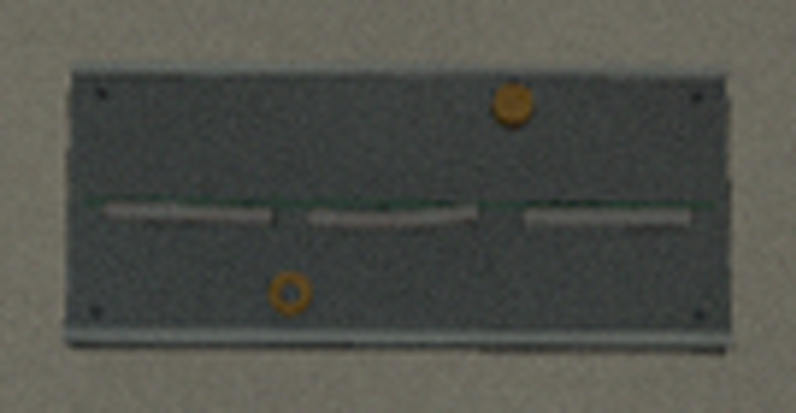

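View pics/sidez.png

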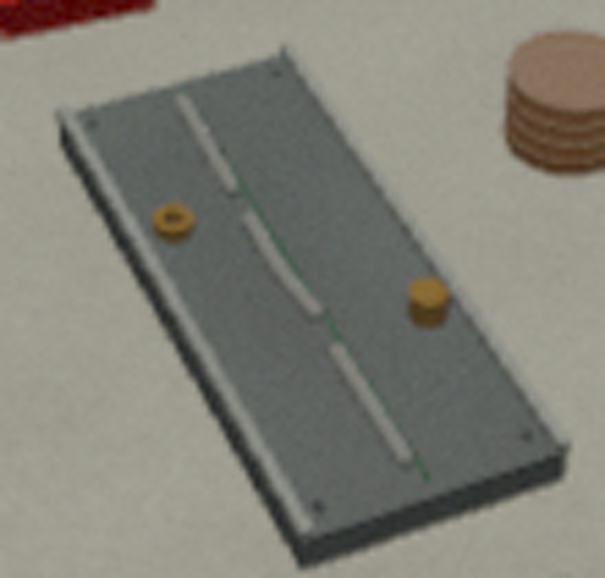

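```bash
python3 - <<'E'
from h import *
k=135*5.9/796
T=lambda X,Y:(265+(X+.5)/5.9-.5,170+(Y+.5)/5.9-.5)
for nm,X,Y,z in (("c1",72,72,.042),("c2",725,75,.042),("c3",68,332,.042),("c4",728,332,.042),("lineL",90,203,.034),("lineR",715,205,.034),
 ("L+",104,210,.040),("L-",272,216,.04),("M+",310,217,.04),("Mm",392,219,.04),("M-",477,212,.04),("R+",525,216,.04),("R-",692,216,.04),("weight",513,104,.056),("collar",290,294,.046)):
    print(nm,np.round(at("top",*T(X,Y),z)[:2],4))
S=lambda X,Y:(255+(X+.5)/5.5-.5,155+(Y+.5)/5.5-.5)
for nm,X,Y,z in (("L+",183,97,.04),("L-",232,190,.04),("M+",248,215,.04),("M-",319,313,.04),("R+",335,345,.04),("R-",407,460,.04),("lineR",427,478,.034)):
    print(nm,np.round(at("side",*S(X,Y),z)[:2],4))
print("tray",[np.round(at("top",u,v,.035)[:2],4) for u,v in((201,192),(244,192),(201,227),(244,227))])
E
python3 - <<'E'
import sys;sys.path.insert(0,'.')
from h import *
for n,b in(("top",(185,180,260,235)),("side",(235,120,300,170))):
    f=arm.grab_frame(n) if 0 else cv2.imread(f"pics/{n}0.png")
    f=f[b[1]:b[3],b[0]:b[2]];cv2.imwrite(f"pics/{n}t.png",cv2.resize(f,None,fx=8,fy=8,interpolation=cv2.INTER_CUBIC))
E
```

```text
c1 [0.5867 0.1936]
c2 [ 0.5937 -0.2223]
c3 [0.4203 0.1896]
c4 [ 0.4291 -0.2238]
lineL [0.5038 0.1797]
lineR [ 0.511  -0.2169]
L+ [0.4985 0.1701]
L- [0.4969 0.0639]
M+ [0.4968 0.0398]
Mm [ 0.4966 -0.012 ]
M- [ 0.5022 -0.0656]
R+ [ 0.5003 -0.096 ]
R- [ 0.5026 -0.2015]
weight [ 0.5691 -0.0867]
collar [0.4467 0.0511]
L+ [0.5059 0.1729]
L- [0.501  0.0692]
M+ [0.5015 0.0421]
M- [ 0.5082 -0.0608]
R+ [ 0.5061 -0.0908]
R- [ 0.507  -0.1957]
lineR [ 0.5144 -0.2087]
tray [array([0.5429, 0.4774]), array([0.5464, 0.3159]), array([0.4109, 0.4685]), array([0.4143, 0.3092])]
```

View pics/topt.png

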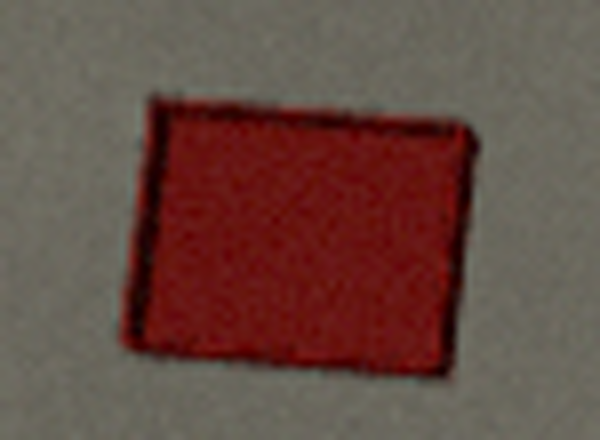

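```bash
python3 -m inch '[[[0.1,-0.2,0,0,0,-0.05],[0.18,-0.4,0,0,0,-0.1],[0.26,-0.6,0,0,0,-0.15],[0.33,-0.8,0,0,0,-0.2],[0.41,-1,0,0,0,-0.25]]]' 0 10
python3 -m inch '[[[0.1,-0.25,-0.1,0,0,-0.03],[0.2,-0.5,-0.2,0,0,-0.06],[0.3,-0.75,-0.3,0,0,-0.09],[0.4,-1,-0.4,0,0,-0.1125],[0.4,-1,-0.4,0,0,-0.1125]]]'
```

```text
t: 1.23
eef_pos: [0.3648, 0.4116, 0.4049]
ee_rot: [-3.141, 0.0, -1.222]
force: [0.1, 0.0, -0.4]
width: 0.0433
t: 1.85
eef_pos: [0.4446, 0.2097, 0.3233]
ee_rot: [3.139, -0.002, -1.576]
force: [0.2, 1.2, -0.0]
width: 0.0004
```

```bash
python3 -m inch '[[[0.1,-0.25,0,0,0,0],[0.21,-0.455,-0.1,0,0,0],[0.21,-0.455,-0.25,0,0,0],[0.21,-0.455,-0.35,0,0,0],[0.21,-0.455,-0.35,0,0,0]]]'
python3 - <<'E'
from h import *
f=arm.grab_frame("side")[140:260,225:375];cv2.imwrite("pics/s1.png",cv2.resize(f,None,fx=5,fy=5,interpolation=cv2.INTER_CUBIC))
print(arm.get_state()["eef_pos"],arm.get_state()["force"])
for d in(-.021,.021): print([np.round((np.array(px("side",(.487+d,.119,z)))-[225,140])*5) for z in (.075,)])
E
```

```text
t: 2.48
eef_pos: [0.4863, 0.1222, 0.2538]
ee_rot: [3.14, -0.001, -1.57]
force: [-0.3, 1.1, 0.1]
width: 0.0003
[0.48669342 0.1225502  0.2548167 ] [0.77099323 0.55153345 1.07001822]
[array([290., 182.])]
[array([342., 168.])]
```

View pics/s1.png

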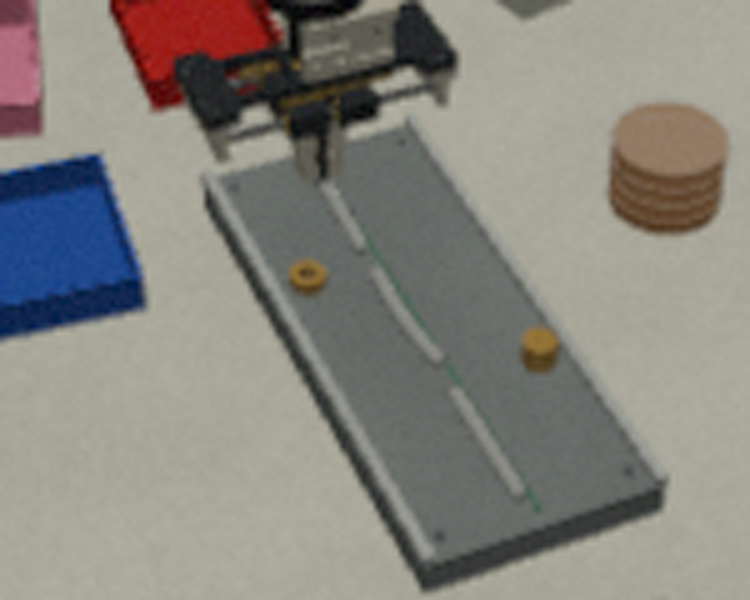

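```bash
cat > g.py <<'E'
import sys
from station import arm
s=arm.get_state();z=s["force"][2];print("t%.2f x%.4f y%.4f z%.4f"%(s["t"],*s["eef_pos"]),"F",s["force"].round(1))
sys.exit(0 if float(sys.argv[1])<=z<=float(sys.argv[2]) else 1)
E
python3 -m inch '[[[0,-0.015,-0.04,0,0,0],[0,-0.015,-0.08,0,0,0],[0,-0.015,-0.085,0,0,0],[0,-0.015,-0.085,0,0,0]]]' >/dev/null; g="python3 g.py -9 3"
$g && python3 -m inch '[[[0,0,-0.005,0,0,0]]]' >/dev/null && $g && python3 -m inch '[[[0,0,-0.005,0,0,0]]]' >/dev/null && $g && python3 -m inch '[[[0,0,-0.005,0,0,0]]]' >/dev/null && $g && python3 -m inch '[[[0,0,-0.005,0,0,0]]]' >/dev/null && $g  && python3 -m inch '[[[0,0,-0.005,0,0,0]]]' >/dev/null && $g && python3 -m inch '[[[0,0,-0.005,0,0,0]]]' >/dev/null && $g && python3 -m inch '[[[0,0,-0.005,0,0,0]]]' >/dev/null && $g && python3 -m inch '[[[0,0,-0.005,0,0,0]]]' >/dev/null && $g
```

```text
t3.02 x0.4865 y0.1191 z0.2377 F [ 0.3 -0.5  0.3]
t3.15 x0.4866 y0.1191 z0.2369 F [0.2 0.2 0.2]
t3.27 x0.4865 y0.1191 z0.2358 F [-0.5  0.7  0.5]
t3.40 x0.4865 y0.1190 z0.2347 F [-0.6 -0.6  0.4]
t3.52 x0.4865 y0.1190 z0.2336 F [ 0.4 -0.2  0.2]
t3.65 x0.4865 y0.1190 z0.2326 F [ 0.7 -0.  -0.5]
t3.77 x0.4865 y0.1190 z0.2316 F [0.8 0.4 0.1]
t3.90 x0.4865 y0.1190 z0.2306 F [-0.3  0.6 -0.1]
t4.03 x0.4865 y0.1190 z0.2296 F [ 1.1 -0.2  0. ]
```

```bash
g="python3 g.py -9 3"
$g && python3 -m inch '[[[0,0,-0.005,0,0,0]]]' >/dev/null && $g && python3 -m inch '[[[0,0,-0.005,0,0,0]]]' >/dev/null && $g && python3 -m inch '[[[0,0,-0.005,0,0,0]]]' >/dev/null && $g && python3 -m inch '[[[0,0,-0.004,0,0,0]]]' >/dev/null && $g  && python3 -m inch '[[[0,0,-0.004,0,0,0]]]' >/dev/null && $g && python3 -m inch '[[[0,0,-0.004,0,0,0]]]' >/dev/null && $g && python3 -m inch '[[[0,0,-0.004,0,0,0]]]' >/dev/null && $g && python3 -m inch '[[[0,0,-0.004,0,0,0]]]' >/dev/null && $g
```

```text
t4.03 x0.4865 y0.1190 z0.2296 F [ 1.1 -0.2  0. ]
t4.15 x0.4865 y0.1190 z0.2286 F [-0.3 -0.1 -0.6]
t4.28 x0.4865 y0.1190 z0.2276 F [ 0.  -0.  -0.1]
t4.40 x0.4865 y0.1190 z0.2266 F [-0.8 -0.1  0.5]
t4.53 x0.4865 y0.1190 z0.2258 F [ 0.1  0.7 -1. ]
t4.65 x0.4865 y0.1190 z0.2250 F [ 0.  -0.6 -1.7]
t4.78 x0.4865 y0.1190 z0.2242 F [0.7 0.4 0.1]
t4.90 x0.4867 y0.1191 z0.2238 F [-2.  -0.5  9.7]
```

```bash
g="python3 g.py 2.5 12"
python3 -m inch '[[[0,0,0.0005,0,0,0]]]' >/dev/null; $g && python3 -m inch '[[[0.01,0,0,0,0,0]]]' >/dev/null && $g && python3 -m inch '[[[0.015,0,0,0,0,0]]]' >/dev/null && $g && python3 -m inch '[[[0.015,0,0,0,0,0]]]' >/dev/null && $g
```

```text
t5.03 x0.4867 y0.1190 z0.2240 F [ 0.4 -0.   3.7]
t5.15 x0.4887 y0.1190 z0.2241 F [-1.1 -1.9  8.4]
t5.28 x0.4919 y0.1191 z0.2242 F [-1.1 -0.2  2.8]
t5.40 x0.4949 y0.1191 z0.2240 F [-0.1 -0.5  4.2]
```

```bash
g="python3 g.py 2 13"
python3 -m inch '[[[0.015,0,-0.0005,0,0,0]]]' >/dev/null; $g && python3 -m inch '[[[0.015,0,0,0,0,0]]]' >/dev/null && $g && python3 -m inch '[[[0.015,0,0,0,0,0]]]' >/dev/null && $g && python3 -m inch '[[[0.015,0,0,0,0,0]]]' >/dev/null && $g
```

```text
t5.53 x0.4982 y0.1192 z0.2241 F [ 0.1 -1.   7.7]
t5.65 x0.5010 y0.1191 z0.2239 F [-0.9 -1.2  6.6]
t5.78 x0.5039 y0.1191 z0.2240 F [-2.3 -0.5 12.7]
t5.90 x0.5071 y0.1191 z0.2244 F [-0.9 -3.  12.4]
```

Run:
```python
from h import *
f=arm.grab_frame("side")[140:260,225:375];cv2.imwrite("pics/s2.png",cv2.resize(f,None,fx=5,fy=5,interpolation=cv2.INTER_CUBIC))
f=arm.grab_frame("top")[170:240,265:400];cv2.imwrite("pics/t2.png",cv2.resize(f,None,fx=5.9,fy=5.9,interpolation=cv2.INTER_CUBIC))
```

```text
(no output)
```

View pics/s2.png

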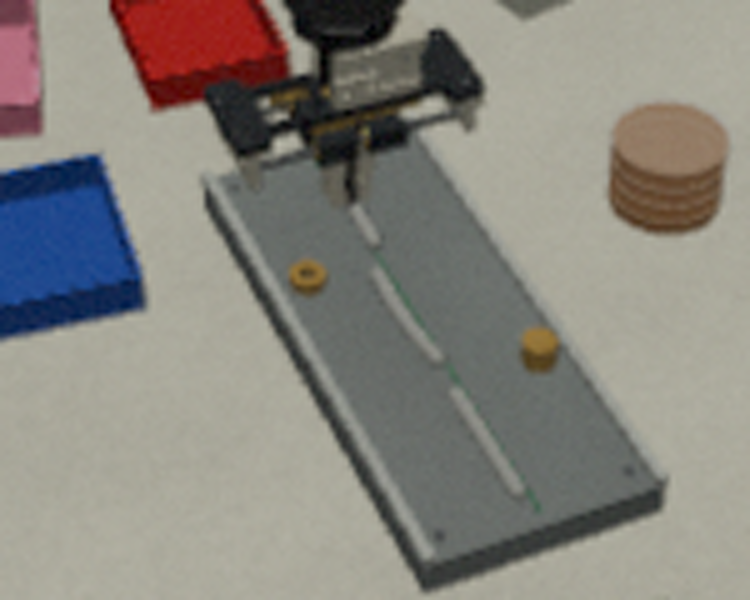

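View pics/t2.png

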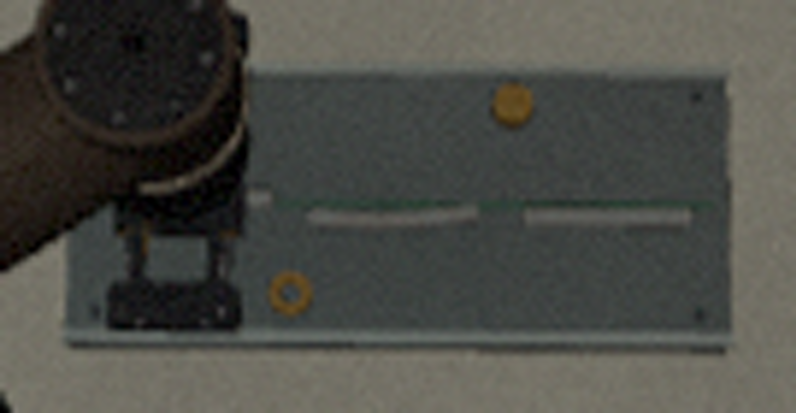

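```bash
g="python3 g.py 2 13"
python3 -m inch '[[[0.01,0,0.001,0,0,0]]]' >/dev/null; $g && python3 -m inch '[[[0.015,0,0,0,0,0]]]' >/dev/null && $g && python3 -m inch '[[[0.015,0,0,0,0,0]]]' >/dev/null && $g && python3 -m inch '[[[0.015,0,0,0,0,0]]]' >/dev/null && $g
```

```text
t6.12 x0.5091 y0.1190 z0.2245 F [-0.8 -2.   8.8]
t6.25 x0.5121 y0.1190 z0.2245 F [-0.7 -3.4 10.4]
t6.38 x0.5151 y0.1190 z0.2245 F [-1.  -2.9 10.6]
t6.50 x0.5182 y0.1190 z0.2245 F [-1.  -2.1 10.7]
```

```bash
g="python3 g.py 2 13"
python3 -m inch '[[[0.015,0,0.0007,0,0,0]]]' >/dev/null; $g && python3 -m inch '[[[0.015,0,0,0,0,0]]]' >/dev/null && $g && python3 -m inch '[[[0.015,0,0,0,0,0]]]' >/dev/null && $g && python3 -m inch '[[[0.015,0,0,0,0,0]]]' >/dev/null && $g && python3 -m inch '[[[0.015,0,0,0,0,0]]]' >/dev/null && $g  && python3 -m inch '[[[0.015,0,0,0,0,0]]]' >/dev/null && $g
python3 - <<'E'
from h import *
f=arm.grab_frame("side")[140:260,225:375];cv2.imwrite("pics/s3.png",cv2.resize(f,None,fx=5,fy=5,interpolation=cv2.INTER_CUBIC))
E
```

```text
t6.62 x0.5211 y0.1190 z0.2245 F [-0.7 -1.5  7.2]
t6.75 x0.5240 y0.1190 z0.2243 F [ 0.3 -1.8  5.3]
t6.88 x0.5269 y0.1189 z0.2240 F [ 0.3 -2.   3.4]
t7.00 x0.5297 y0.1190 z0.2240 F [-1.5 -0.6  9.3]
t7.12 x0.5328 y0.1190 z0.2241 F [-2.  -0.   3.7]
t7.25 x0.5357 y0.1190 z0.2239 F [ 0.1 -1.3  4.6]
```

View pics/s3.png

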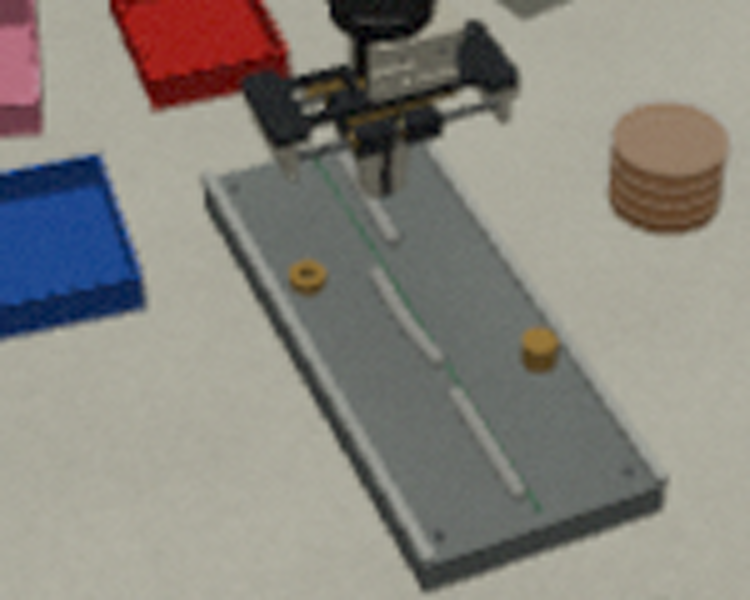

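```bash
g="python3 g.py 1.5 13"
python3 -m inch '[[[0.015,0,0,0,0,0]]]' >/dev/null; $g && python3 -m inch '[[[0.015,0,0,0,0,0]]]' >/dev/null && $g;  python3 -m inch '[[[0,0,0,0,0,0]]]' >/dev/null; $g; python3 -m inch '[[[0,0,0.03,0,0,0],[0,0,0.1,0,0,0],[0,-0.15,0.15,0,0,0]]]'
```

```text
t7.42 x0.5389 y0.1191 z0.2242 F [ 0.  -0.7  5.2]
t7.55 x0.5418 y0.1190 z0.2239 F [ 1.1 -1.8  3.6]
t7.67 x0.5419 y0.1190 z0.2239 F [ 1.8 -1.6  5. ]
t: 8.05
eef_pos: [0.5418, 0.09, 0.255]
ee_rot: [-3.141, 0.0, -1.568]
force: [0.6, -0.4, 0.4]
width: 0.0002
```

```bash
g="python3 g.py -9 2.5"
python3 -m inch '[[[-0.1,-0.2,0,0,0,0],[-0.2,-0.4,0,0,0,0],[-0.2775,-0.505,0,0,0,0],[-0.2775,-0.505,-0.1,0,0,0],[-0.2775,-0.505,-0.14,0,0,0],[-0.2775,-0.505,-0.145,0,0,0],[-0.2775,-0.505,-0.145,0,0,0]]]' >/dev/null
$g && python3 -m inch '[[[0,0,-0.002,0,0,0]]]' >/dev/null && $g && python3 -m inch '[[[0,0,-0.002,0,0,0]]]' >/dev/null && $g && python3 -m inch '[[[0,0,-0.002,0,0,0]]]' >/dev/null && $g && python3 -m inch '[[[0,0,-0.002,0,0,0]]]' >/dev/null && $g  && python3 -m inch '[[[0,0,-0.002,0,0,0]]]' >/dev/null && $g && python3 -m inch '[[[0,0,-0.002,0,0,0]]]' >/dev/null && $g && python3 -m inch '[[[0,0,-0.002,0,0,0]]]' >/dev/null && $g && python3 -m inch '[[[0,0,-0.002,0,0,0]]]' >/dev/null && $g
```

```text
t8.93 x0.4864 y-0.0116 z0.2251 F [-0.4 -0.   0.3]
t9.05 x0.4863 y-0.0117 z0.2248 F [-0.1 -0.6  0.5]
t9.18 x0.4862 y-0.0118 z0.2243 F [-0.8  1.   3. ]
```

Run:
```python
from h import *
f=arm.grab_frame("side")[140:260,225:375];cv2.imwrite("pics/s4.png",cv2.resize(f,None,fx=5,fy=5,interpolation=cv2.INTER_CUBIC))
```

```text
(no output)
```

View pics/s4.png

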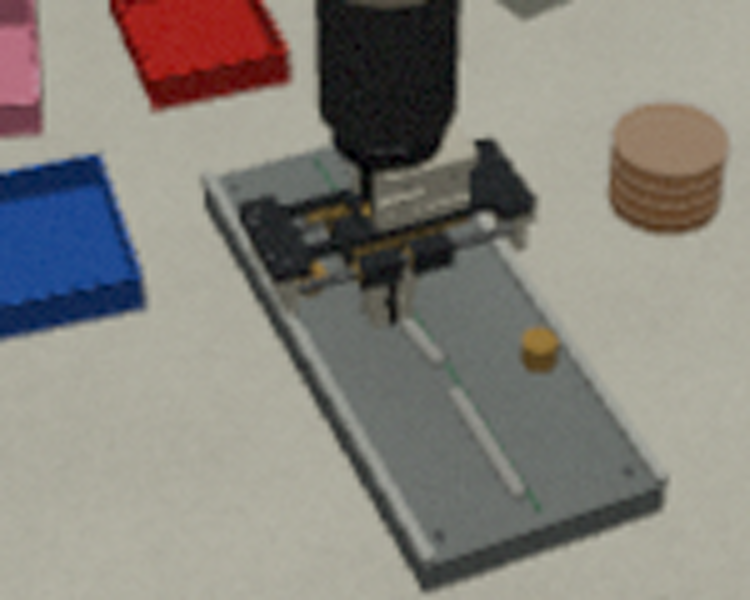

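```bash
g="python3 g.py 2 11"
python3 -m inch '[[[0,0,-0.001,0,0,0]]]' >/dev/null; $g && python3 -m inch '[[[0.005,0,0.001,0,0,0]]]' >/dev/null && $g && python3 -m inch '[[[0.005,0,0.0014,0,0,0]]]' >/dev/null && $g && python3 -m inch '[[[0.005,0,0.0014,0,0,0]]]' >/dev/null && $g && python3 -m inch '[[[0.005,0,0.0014,0,0,0]]]' >/dev/null && $g
```

```text
t9.35 x0.4862 y-0.0118 z0.2242 F [-1.6  1.3  6.4]
t9.47 x0.4870 y-0.0119 z0.2244 F [-2.7  2.7  5.6]
t9.60 x0.4880 y-0.0118 z0.2246 F [-2.4  2.4  6.3]
t9.72 x0.4890 y-0.0119 z0.2248 F [-1.4  0.4  2.8]
t9.85 x0.4900 y-0.0120 z0.2249 F [-1.6  1.6  4.4]
```

```bash
g="python3 g.py 2 11"
python3 -m inch '[[[0.005,0,0.001,0,0,0]]]' >/dev/null; $g && python3 -m inch '[[[0.005,0,0.0012,0,0,0]]]' >/dev/null && $g && python3 -m inch '[[[0.005,0,0.0012,0,0,0]]]' >/dev/null && $g && python3 -m inch '[[[0.005,0,0.0012,0,0,0]]]' >/dev/null && $g && python3 -m inch '[[[0.005,0,0.001,0,0,0]]]' >/dev/null && $g
```

```text
t9.97 x0.4911 y-0.0119 z0.2252 F [-1.1  2.4  5.3]
t10.10 x0.4922 y-0.0119 z0.2254 F [-2.   1.8  4.4]
t10.22 x0.4932 y-0.0119 z0.2257 F [-1.4  1.5  5.6]
t10.35 x0.4943 y-0.0119 z0.2260 F [-1.6  1.3  5.5]
t10.47 x0.4953 y-0.0119 z0.2261 F [-1.   2.3  4.9]
```

Clearly rising (1.9 mm over 9 mm of tip travel): middle shaft is the bent one. Continue.

```bash
g="python3 g.py 2 11"
python3 -m inch '[[[0.005,0,0.001,0,0,0]]]' >/dev/null; $g && python3 -m inch '[[[0.005,0,0.001,0,0,0]]]' >/dev/null && $g && python3 -m inch '[[[0.005,0,0.001,0,0,0]]]' >/dev/null && $g && python3 -m inch '[[[0.005,0,0.0009,0,0,0]]]' >/dev/null && $g && python3 -m inch '[[[0.005,0,0.0008,0,0,0]]]' >/dev/null && $g && python3 -m inch '[[[0.005,0,0.0007,0,0,0]]]' >/dev/null && $g
```

```text
t10.60 x0.4963 y-0.0119 z0.2263 F [-0.5  2.3  4.8]
t10.72 x0.4972 y-0.0119 z0.2264 F [-0.7  2.4  3.7]
t10.85 x0.4980 y-0.0120 z0.2265 F [-1.   1.2  2.6]
t10.97 x0.4989 y-0.0120 z0.2266 F [-0.5  2.1  1.7]
```

```bash
g="python3 g.py 2 11"
python3 -m inch '[[[0.005,0,-0.0005,0,0,0]]]' >/dev/null; $g ; python3 -m inch '[[[0.005,0,0.0004,0,0,0]]]' >/dev/null ; $g && python3 -m inch '[[[0.005,0,0.0004,0,0,0]]]' >/dev/null && $g && python3 -m inch '[[[0.005,0,0.0004,0,0,0]]]' >/dev/null && $g
```

```text
t11.10 x0.4999 y-0.0120 z0.2266 F [-1.5  2.2  5.3]
t11.22 x0.5010 y-0.0120 z0.2268 F [-2.2  3.2  7.5]
t11.35 x0.5021 y-0.0119 z0.2270 F [-1.8  2.8  5.4]
t11.47 x0.5033 y-0.0119 z0.2273 F [-1.9  3.9  7. ]
```

```bash
g="python3 g.py 2 11"
python3 -m inch '[[[0.005,0,0.0006,0,0,0]]]' >/dev/null; $g && python3 -m inch '[[[0.005,0,0.0004,0,0,0]]]' >/dev/null && $g && python3 -m inch '[[[0.005,0,0.0002,0,0,0]]]' >/dev/null && $g && python3 -m inch '[[[0.005,0,0,0,0,0]]]' >/dev/null && $g && python3 -m inch '[[[0.005,0,0,0,0,0]]]' >/dev/null && $g && python3 -m inch '[[[0.005,0,0,0,0,0]]]' >/dev/null && $g
```

```text
t11.60 x0.5044 y-0.0118 z0.2275 F [-2.   2.8  6.7]
t11.72 x0.5055 y-0.0118 z0.2276 F [-1.7  2.8  5.8]
t11.85 x0.5066 y-0.0117 z0.2277 F [-1.1  3.   7.3]
t11.97 x0.5077 y-0.0117 z0.2277 F [-1.9  3.5  6.5]
t12.10 x0.5088 y-0.0116 z0.2278 F [-1.1  3.   5.5]
t12.22 x0.5098 y-0.0116 z0.2277 F [0.6 4.8 5.7]
```

```bash
g="python3 g.py 2 11"
python3 -m inch '[[[0.005,0,-0.0003,0,0,0]]]' >/dev/null; $g && python3 -m inch '[[[0.005,0,-0.0004,0,0,0]]]' >/dev/null && $g && python3 -m inch '[[[0.005,0,-0.0005,0,0,0]]]' >/dev/null && $g && python3 -m inch '[[[0.005,0,-0.0006,0,0,0]]]' >/dev/null && $g && python3 -m inch '[[[0.005,0,-0.0007,0,0,0]]]' >/dev/null && $g && python3 -m inch '[[[0.005,0,-0.0008,0,0,0]]]' >/dev/null && $g
```

```text
t12.35 x0.5108 y-0.0116 z0.2277 F [-0.   4.1  5.2]
t12.47 x0.5119 y-0.0115 z0.2276 F [0.4 4.5 6.2]
t12.60 x0.5129 y-0.0115 z0.2276 F [0.  3.  5.6]
t12.72 x0.5140 y-0.0115 z0.2275 F [0.3 5.2 5.9]
t12.85 x0.5150 y-0.0115 z0.2274 F [-0.7  3.8  6. ]
t12.97 x0.5161 y-0.0114 z0.2273 F [0.1 4.  5.9]
```

```bash
g="python3 g.py 2 11"
python3 -m inch '[[[0.005,0,-0.0008,0,0,0]]]' >/dev/null; $g && python3 -m inch '[[[0.005,0,-0.0009,0,0,0]]]' >/dev/null && $g && python3 -m inch '[[[0.005,0,-0.001,0,0,0]]]' >/dev/null && $g && python3 -m inch '[[[0.005,0,-0.0011,0,0,0]]]' >/dev/null && $g && python3 -m inch '[[[0.005,0,-0.0012,0,0,0]]]' >/dev/null && $g && python3 -m inch '[[[0.005,0,-0.0012,0,0,0]]]' >/dev/null && $g
```

```text
t13.10 x0.5171 y-0.0114 z0.2271 F [-0.4  4.2  6.8]
t13.22 x0.5182 y-0.0114 z0.2270 F [0.4 5.2 6.3]
t13.35 x0.5192 y-0.0113 z0.2268 F [0.7 4.  6.4]
t13.47 x0.5203 y-0.0113 z0.2267 F [0.3 4.5 6.5]
t13.60 x0.5214 y-0.0113 z0.2265 F [1.4 5.5 6.5]
t13.72 x0.5224 y-0.0112 z0.2262 F [0.8 4.5 6.9]
```

```bash
g="python3 g.py 1.5 11"
python3 -m inch '[[[0.005,0,-0.0013,0,0,0]]]' >/dev/null; $g && python3 -m inch '[[[0.005,0,-0.0014,0,0,0]]]' >/dev/null && $g && python3 -m inch '[[[0.005,0,-0.0014,0,0,0]]]' >/dev/null && $g && python3 -m inch '[[[0.005,0,-0.0014,0,0,0]]]' >/dev/null && $g && python3 -m inch '[[[0.005,0,-0.0014,0,0,0]]]' >/dev/null && $g && python3 -m inch '[[[0.005,0,-0.0014,0,0,0]]]' >/dev/null && $g
python3 - <<'E'
from h import *
f=arm.grab_frame("side")[140:260,225:375];cv2.imwrite("pics/s5.png",cv2.resize(f,None,fx=5,fy=5,interpolation=cv2.INTER_CUBIC))
E
```

```text
t13.85 x0.5234 y-0.0112 z0.2260 F [0.4 3.6 6.1]
t13.97 x0.5245 y-0.0112 z0.2257 F [1.1 5.8 6.4]
t14.10 x0.5255 y-0.0113 z0.2254 F [0.9 4.3 6.2]
t14.22 x0.5264 y-0.0113 z0.2251 F [2.3 4.  5. ]
t14.35 x0.5273 y-0.0114 z0.2247 F [1.3 4.  4.3]
t14.47 x0.5281 y-0.0115 z0.2242 F [2.7 4.1 5.6]
```

View pics/s5.png

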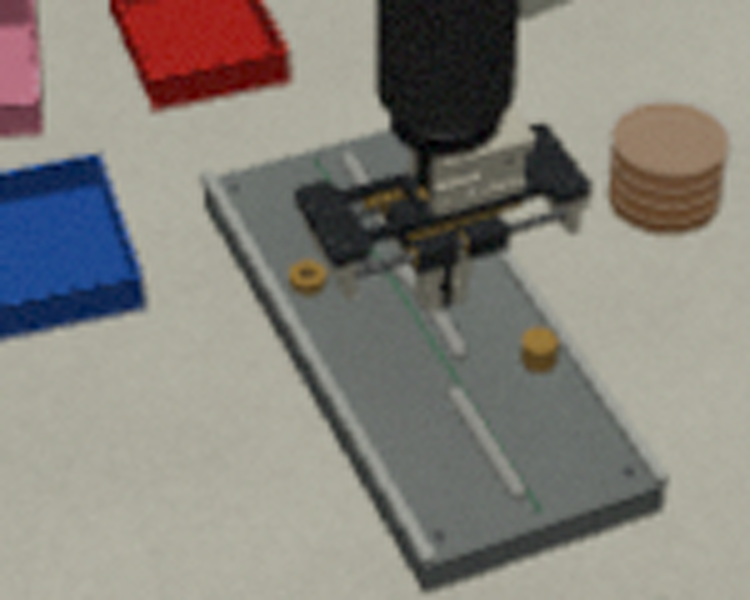

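```bash
python3 -m inch '[[[0,0,0.02,0,0,0],[-0.03,0,0.04,0,0,0],[-0.06,0,0.04,0,0,0],[-0.06,0,0.04,0,0,0]]]'
python3 - <<'E'
from h import *
f=arm.grab_frame("side")[140:260,225:375];cv2.imwrite("pics/s6.png",cv2.resize(f,None,fx=5,fy=5,interpolation=cv2.INTER_CUBIC))
E
```

```text
t: 15.02
eef_pos: [0.5142, -0.0122, 0.2315]
ee_rot: [3.141, -0.0, -1.571]
force: [0.7, -0.2, 0.0]
width: 0.0007
```

View pics/s6.png

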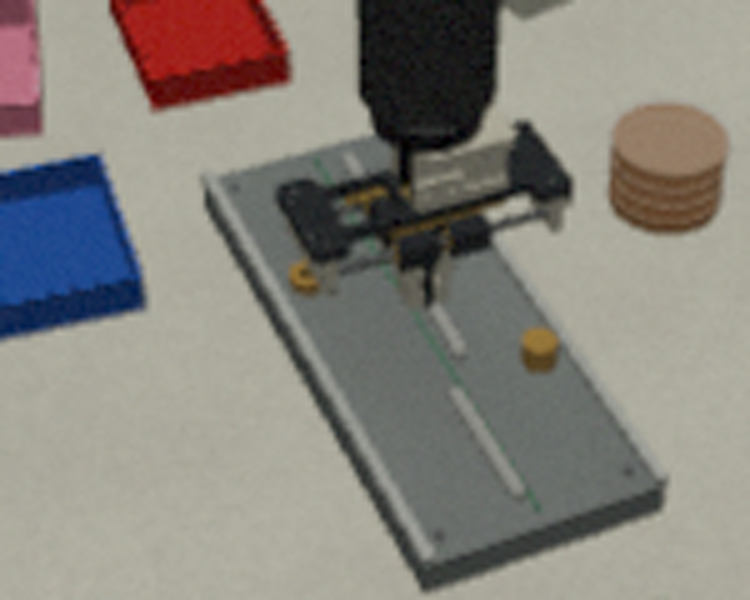

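```bash
g="python3 g.py -9 2.5"
python3 -m inch '[[[0,0,-0.025,0,0,0],[0,0,-0.03,0,0,0]]]' >/dev/null
$g && python3 -m inch '[[[0,0,-0.002,0,0,0]]]' >/dev/null && $g && python3 -m inch '[[[0,0,-0.002,0,0,0]]]' >/dev/null && $g && python3 -m inch '[[[0,0,-0.002,0,0,0]]]' >/dev/null && $g && python3 -m inch '[[[0,0,-0.002,0,0,0]]]' >/dev/null && $g  && python3 -m inch '[[[0,0,-0.002,0,0,0]]]' >/dev/null && $g
```

```text
t15.32 x0.5149 y-0.0120 z0.2250 F [-0.2  0.8  0.2]
t15.45 x0.5150 y-0.0120 z0.2249 F [0.3 0.3 0.3]
t15.57 x0.5150 y-0.0120 z0.2247 F [-0.2 -0.5  0. ]
t15.70 x0.5151 y-0.0120 z0.2244 F [-0.5 -0.1  1.7]
t15.82 x0.5153 y-0.0119 z0.2243 F [ 0.1 -0.3  3.8]
```

```bash
g="python3 g.py 1.5 11"
python3 -m inch '[[[0,0,-0.0008,0,0,0]]]' >/dev/null;$g && python3 -m inch '[[[0.007,0,0,0,0,0]]]' >/dev/null && $g && python3 -m inch '[[[0.007,0,0,0,0,0]]]' >/dev/null && $g && python3 -m inch '[[[0.007,0,0,0,0,0]]]' >/dev/null && $g && python3 -m inch '[[[0.007,0,0,0,0,0]]]' >/dev/null && $g  && python3 -m inch '[[[0.007,0,0,0,0,0]]]' >/dev/null && $g && python3 -m inch '[[[0.007,0,0,0,0,0]]]' >/dev/null && $g
```

```text
t15.95 x0.5153 y-0.0119 z0.2242 F [ 0.4 -1.2  4.7]
t16.07 x0.5166 y-0.0119 z0.2241 F [-0.   0.   2.8]
t16.20 x0.5180 y-0.0119 z0.2240 F [-1.4  0.1  4.3]
t16.32 x0.5193 y-0.0119 z0.2239 F [-2.2  1.7  7. ]
t16.45 x0.5206 y-0.0119 z0.2241 F [-1.7  1.6  9.1]
t16.57 x0.5223 y-0.0118 z0.2243 F [-2.1  1.6  8.6]
t16.70 x0.5238 y-0.0117 z0.2244 F [-1.2  1.6  9.4]
```

```bash
g="python3 g.py 1.5 12"
python3 -m inch '[[[0.0075,0,0.001,0,0,0]]]' >/dev/null;$g && python3 -m inch '[[[0.0075,0,0.0005,0,0,0]]]' >/dev/null && $g && python3 -m inch '[[[0.0075,0,0.0005,0,0,0]]]' >/dev/null && $g && python3 -m inch '[[[0.0075,0,0.0002,0,0,0]]]' >/dev/null && $g && python3 -m inch '[[[0.0075,0,0,0,0,0]]]' >/dev/null && $g  && python3 -m inch '[[[0.0075,0,0,0,0,0]]]' >/dev/null && $g
```

```text
t16.82 x0.5254 y-0.0117 z0.2245 F [-0.6  1.5  6.6]
t16.95 x0.5269 y-0.0117 z0.2245 F [-0.6  1.9  5.6]
t17.07 x0.5283 y-0.0116 z0.2246 F [-1.   1.5  6.2]
t17.20 x0.5298 y-0.0116 z0.2246 F [-1.3  2.5  5.5]
t17.32 x0.5313 y-0.0116 z0.2246 F [-0.9  3.   6.5]
t17.45 x0.5328 y-0.0116 z0.2246 F [-1.9  2.9  5.8]
```

```bash
g="python3 g.py 1.5 12"
python3 -m inch '[[[0.0075,0,0,0,0,0]]]' >/dev/null;$g && python3 -m inch '[[[0.0075,0,0,0,0,0]]]' >/dev/null && $g && python3 -m inch '[[[0.0075,0,0,0,0,0]]]' >/dev/null && $g && python3 -m inch '[[[0.0075,0,0,0,0,0]]]' >/dev/null && $g && python3 -m inch '[[[0.0075,0,0,0,0,0]]]' >/dev/null && $g  && python3 -m inch '[[[0.0075,0,0,0,0,0]]]' >/dev/null && $g
```

```text
t17.57 x0.5344 y-0.0115 z0.2246 F [-0.4  3.4  6.2]
t17.70 x0.5359 y-0.0115 z0.2246 F [-1.2  3.4  6.7]
t17.82 x0.5374 y-0.0115 z0.2246 F [-0.7  4.2  6.2]
t17.95 x0.5389 y-0.0114 z0.2246 F [0.5 3.3 5. ]
t18.07 x0.5404 y-0.0115 z0.2245 F [-0.6  3.4  4.1]
t18.20 x0.5417 y-0.0116 z0.2244 F [0.8 3.4 3.7]
```

```bash
g="python3 g.py 1.5 12"
python3 -m inch '[[[0.0075,0,-0.0003,0,0,0]]]' >/dev/null;$g && python3 -m inch '[[[0.0075,0,-0.0003,0,0,0]]]' >/dev/null && $g && python3 -m inch '[[[0.0075,0,0,0,0,0]]]' >/dev/null && $g && python3 -m inch '[[[0.0075,0,0,0,0,0]]]' >/dev/null && $g && python3 -m inch '[[[0.0075,0,0,0,0,0]]]' >/dev/null && $g  && python3 -m inch '[[[0.0075,0,0,0,0,0]]]' >/dev/null && $g
python3 -m inch '[[[0,0,0.02,0,0,0],[0,0,0.08,0,0,0],[-0.05,-0.25,0.14,0,0,0]]]'
python3 - <<'E'
from h import *
f=arm.grab_frame("side")[140:260,225:375];cv2.imwrite("pics/s7.png",cv2.resize(f,None,fx=5,fy=5,interpolation=cv2.INTER_CUBIC))
E
```

```text
t18.32 x0.5431 y-0.0119 z0.2241 F [0.5 2.3 2.6]
t18.45 x0.5444 y-0.0120 z0.2240 F [-0.9  3.1  4.3]
t18.57 x0.5458 y-0.0120 z0.2241 F [-0.9  4.5  5.4]
t18.70 x0.5474 y-0.0119 z0.2242 F [-1.2  3.3  6.6]
t18.82 x0.5490 y-0.0119 z0.2243 F [-0.2  4.1  5.2]
t18.95 x0.5503 y-0.0121 z0.2241 F [-1.   2.2  5.3]
t: 19.32
eef_pos: [0.5412, -0.0609, 0.2529]
ee_rot: [-3.141, -0.0, -1.567]
force: [1.2, -0.6, -0.2]
width: 0.001
```

View pics/s7.png

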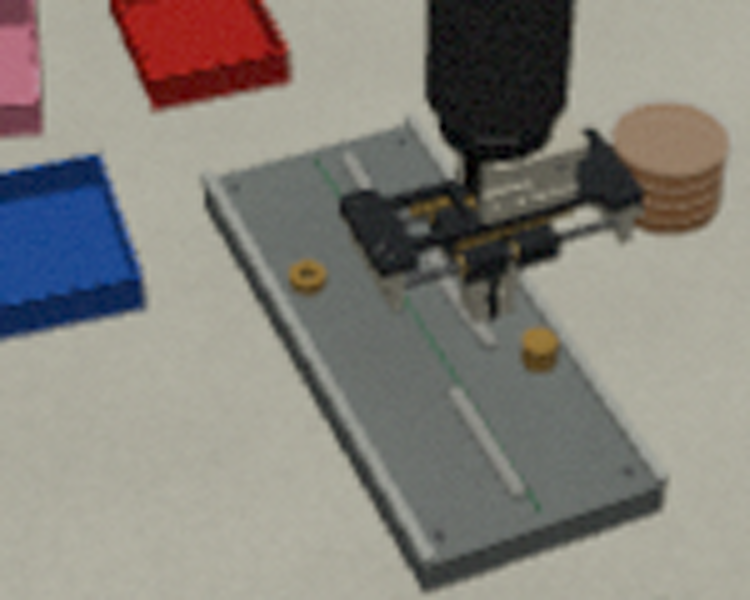

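```bash
g="python3 g.py -9 2.5"
python3 -m inch '[[[-0.15,-0.2,0.04,0,0,0],[-0.255,-0.425,0.02,0,0,0],[-0.255,-0.425,-0.05,0,0,0],[-0.255,-0.425,-0.12,0,0,0],[-0.255,-0.425,-0.135,0,0,0],[-0.255,-0.425,-0.135,0,0,0]]]' >/dev/null
$g && python3 -m inch '[[[0,0,-0.002,0,0,0]]]' >/dev/null && $g && python3 -m inch '[[[0,0,-0.002,0,0,0]]]' >/dev/null && $g && python3 -m inch '[[[0,0,-0.002,0,0,0]]]' >/dev/null && $g && python3 -m inch '[[[0,0,-0.002,0,0,0]]]' >/dev/null && $g  && python3 -m inch '[[[0,0,-0.002,0,0,0]]]' >/dev/null && $g && python3 -m inch '[[[0,0,-0.002,0,0,0]]]' >/dev/null && $g && python3 -m inch '[[[0,0,-0.002,0,0,0]]]' >/dev/null && $g && python3 -m inch '[[[0,0,-0.002,0,0,0]]]' >/dev/null && $g
```

```text
t20.12 x0.4898 y-0.1463 z0.2247 F [ 0.1 -0.  -0.5]
t20.25 x0.4899 y-0.1465 z0.2249 F [1.1 0.4 0.4]
t20.38 x0.4897 y-0.1467 z0.2246 F [ 0.2 -0.1  0.2]
t20.50 x0.4895 y-0.1469 z0.2241 F [-0.5 -0.1 -0.4]
t20.62 x0.4895 y-0.1470 z0.2237 F [-1.3  1.1  4.4]
```

Run:
```python
from h import *
f=arm.grab_frame("side")[140:260,225:375];cv2.imwrite("pics/s8.png",cv2.resize(f,None,fx=5,fy=5,interpolation=cv2.INTER_CUBIC))
```

```text
(no output)
```

View pics/s8.png

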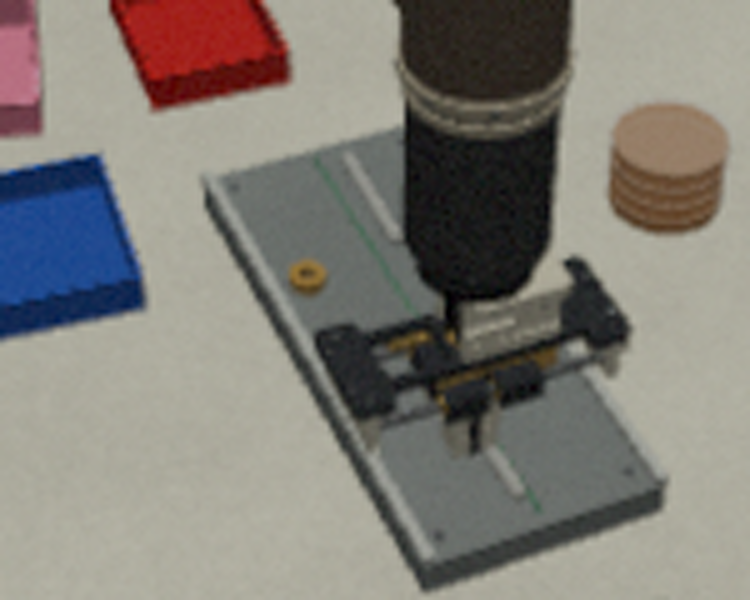

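Good contact on the right shaft. Roll it.

```bash
g="python3 g.py 1.5 12"
python3 -m inch '[[[0,0,-0.0006,0,0,0]]]' >/dev/null;$g && python3 -m inch '[[[0.01,0,0,0,0,0]]]' >/dev/null && $g && python3 -m inch '[[[0.01,0,0,0,0,0]]]' >/dev/null && $g && python3 -m inch '[[[0.01,0,0,0,0,0]]]' >/dev/null && $g && python3 -m inch '[[[0.01,0,0,0,0,0]]]' >/dev/null && $g  && python3 -m inch '[[[0.01,0,0,0,0,0]]]' >/dev/null && $g && python3 -m inch '[[[0.01,0,0,0,0,0]]]' >/dev/null && $g
```

```text
t20.80 x0.4895 y-0.1470 z0.2238 F [-2.1  2.1  4.7]
t20.93 x0.4916 y-0.1469 z0.2239 F [-2.1  2.1  9.1]
t21.05 x0.4939 y-0.1469 z0.2241 F [-0.   2.1  8. ]
t21.18 x0.4960 y-0.1469 z0.2241 F [-1.4 -0.1  4.2]
t21.30 x0.4978 y-0.1470 z0.2238 F [-0.5  1.1  5.4]
t21.43 x0.4998 y-0.1470 z0.2238 F [-2.5  1.7 16.1]
```

```bash
g="python3 g.py 1.5 12"
python3 -m inch '[[[0.003,0,0.001,0,0,0]]]' >/dev/null;$g && python3 -m inch '[[[0.008,0,0.0005,0,0,0]]]' >/dev/null && $g && python3 -m inch '[[[0.01,0,0,0,0,0]]]' >/dev/null && $g
```

```text
t21.55 x0.5008 y-0.1470 z0.2242 F [-0.2  1.4  6.1]
t21.68 x0.5022 y-0.1470 z0.2242 F [0.4 1.  5.1]
t21.80 x0.5041 y-0.1470 z0.2240 F [0.4 0.9 4.3]
```

```bash
g="python3 g.py 1.5 12"
python3 -m inch '[[[0.01,0,0,0,0,0]]]' >/dev/null;$g && python3 -m inch '[[[0.01,0,0,0,0,0]]]' >/dev/null && $g && python3 -m inch '[[[0.01,0,0,0,0,0]]]' >/dev/null && $g && python3 -m inch '[[[0.01,0,0,0,0,0]]]' >/dev/null && $g && python3 -m inch '[[[0.01,0,0,0,0,0]]]' >/dev/null && $g  && python3 -m inch '[[[0.01,0,0,0,0,0]]]' >/dev/null && $g && python3 -m inch '[[[0.01,0,0,0,0,0]]]' >/dev/null && $g
```

```text
t21.93 x0.5058 y-0.1470 z0.2239 F [-2.3  1.3  7.4]
t22.05 x0.5076 y-0.1470 z0.2240 F [-3.2  2.7 11.4]
t22.18 x0.5099 y-0.1469 z0.2244 F [-2.1  3.1 11.5]
t22.30 x0.5122 y-0.1469 z0.2245 F [-1.2  2.5 10.1]
t22.43 x0.5143 y-0.1469 z0.2245 F [-2.2  1.8 10.3]
t22.55 x0.5163 y-0.1468 z0.2245 F [-0.9  3.2 10.2]
t22.68 x0.5183 y-0.1468 z0.2245 F [-1.   2.4 10.4]
```

```bash
g="python3 g.py 1.5 12"
python3 -m inch '[[[0.01,0,0.0008,0,0,0]]]' >/dev/null;$g && python3 -m inch '[[[0.01,0,0,0,0,0]]]' >/dev/null && $g && python3 -m inch '[[[0.01,0,0,0,0,0]]]' >/dev/null && $g && python3 -m inch '[[[0.01,0,0,0,0,0]]]' >/dev/null && $g && python3 -m inch '[[[0.01,0,0,0,0,0]]]' >/dev/null && $g  && python3 -m inch '[[[0.01,0,0,0,0,0]]]' >/dev/null && $g && python3 -m inch '[[[0.01,0,0,0,0,0]]]' >/dev/null && $g
```

```text
t22.80 x0.5202 y-0.1469 z0.2245 F [-1.   2.1  9.2]
t22.93 x0.5222 y-0.1468 z0.2246 F [0.1 3.1 9.6]
t23.05 x0.5242 y-0.1468 z0.2245 F [-0.5  3.5 10. ]
t23.18 x0.5262 y-0.1468 z0.2245 F [0.3 2.5 7.7]
t23.30 x0.5282 y-0.1468 z0.2243 F [0.2 1.8 5.8]
t23.43 x0.5300 y-0.1468 z0.2241 F [0.7 2.3 4.2]
t23.55 x0.5318 y-0.1469 z0.2240 F [-0.9  2.3  7.8]
```

```bash
g="python3 g.py 1.5 12"
python3 -m inch '[[[0.01,0,0,0,0,0]]]' >/dev/null;$g && python3 -m inch '[[[0.01,0,0,0,0,0]]]' >/dev/null && $g && python3 -m inch '[[[0.01,0,0,0,0,0]]]' >/dev/null && $g && python3 -m inch '[[[0.01,0,0,0,0,0]]]' >/dev/null && $g && python3 -m inch '[[[0.01,0,0,0,0,0]]]' >/dev/null && $g  && python3 -m inch '[[[0.01,0,0,0,0,0]]]' >/dev/null && $g
python3 -m inch '[[[0,0,0.02,0,0,0],[0,0,0.1,0,0,0],[-0.2,0,0.3,0,0,0],[-0.4,0.1,0.5,0,0,0],[-0.6,0.3,0.6,0,0,0]]]'
python3 - <<'E'
from h import *
f=arm.grab_frame("side")[140:260,225:375];cv2.imwrite("pics/s9.png",cv2.resize(f,None,fx=5,fy=5,interpolation=cv2.INTER_CUBIC))
f=arm.grab_frame("top")[170:240,265:400];cv2.imwrite("pics/t9.png",cv2.resize(f,None,fx=5.9,fy=5.9,interpolation=cv2.INTER_CUBIC))
E
```

```text
t23.68 x0.5336 y-0.1469 z0.2240 F [-1.7  3.4  9.3]
t23.80 x0.5357 y-0.1469 z0.2242 F [-1.1  3.6  8.6]
t23.93 x0.5376 y-0.1470 z0.2239 F [-0.2  2.1  4.8]
t24.05 x0.5396 y-0.1470 z0.2238 F [-0.1  0.7  5.2]
t24.18 x0.5420 y-0.1470 z0.2242 F [0.5 1.7 7.6]
t24.30 x0.5440 y-0.1470 z0.2241 F [0.9 2.  5.7]
t: 24.92
eef_pos: [0.4227, -0.0872, 0.3463]
ee_rot: [-3.139, 0.0, -1.573]
force: [1.2, 1.2, 1.4]
width: 0.0008
```

View pics/s9.png

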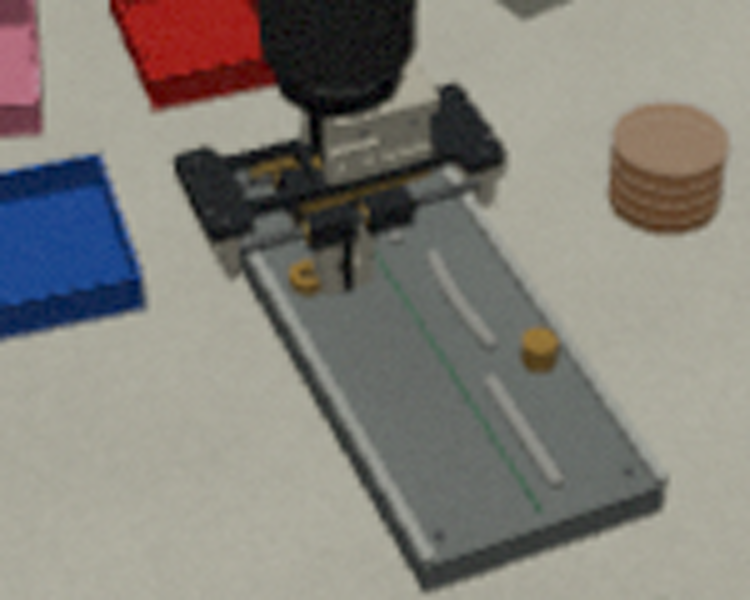

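View pics/t9.png

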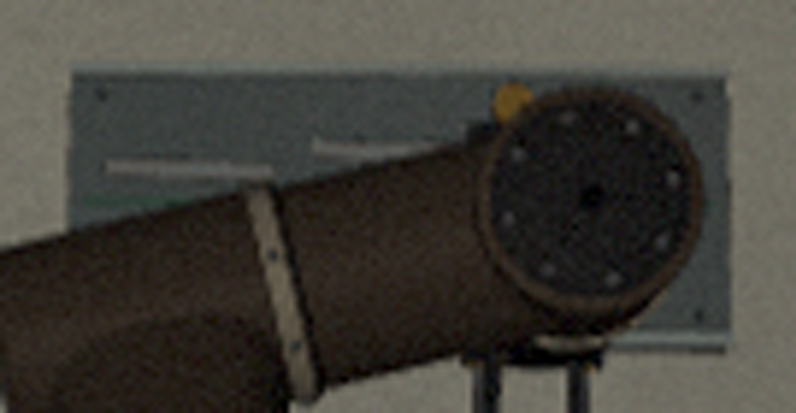

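Run:
```python
from h import *
S=lambda X,Y:(225+(X+.5)/5-.5,140+(Y+.5)/5-.5)
T=lambda X,Y:(265+(X+.5)/5.9-.5,170+(Y+.5)/5.9-.5)
for nm,X,Y in (("M+",433,254),("Mm",456,305),("M-",490,343),("R+",491,378),("R-",557,481),("line near M",433,345)): print(nm,np.round(at("side",*S(X,Y),.04 if nm[0]!='l' else .034)[:2],4))
for nm,X,Y in (("M+",314,145),("Mc",392,152),("L+",106,166),("L-",272,172)): print(nm,np.round(at("top",*T(X,Y),.04)[:2],4))
```

```text
M+ [0.5479 0.0421]
Mm [ 0.5413 -0.0144]
M- [ 0.5478 -0.0594]
R+ [ 0.5339 -0.0913]
R- [ 0.5344 -0.1956]
line near M [ 0.512  -0.0401]
M+ [0.5431 0.0384]
Mc [ 0.5397 -0.0112]
L+ [0.5267 0.1699]
L- [0.5251 0.0646]
```

```bash
python3 -m inch '[[[0.2,0.13,0,0,0,0],[0.4,0.26,-0.05,0,0,0],[0.585,0.385,-0.1,0,0,0],[0.585,0.385,-0.3,0,0,0],[0.585,0.385,-0.45,0,0,0],[0.585,0.385,-0.45,0,0,0],[0.585,0.385,-0.45,0,0,0]]]' 32 20
python3 - <<'E'
from h import *
f=arm.grab_frame("side")[140:260,225:375];cv2.imwrite("pics/s10.png",cv2.resize(f,None,fx=5,fy=5,interpolation=cv2.INTER_CUBIC))
E
```

```text
t: 25.9
eef_pos: [0.5412, -0.01, 0.2552]
ee_rot: [-3.14, -0.0, -1.57]
force: [-0.3, 0.9, 0.1]
width: 0.0317
```

View pics/s10.png

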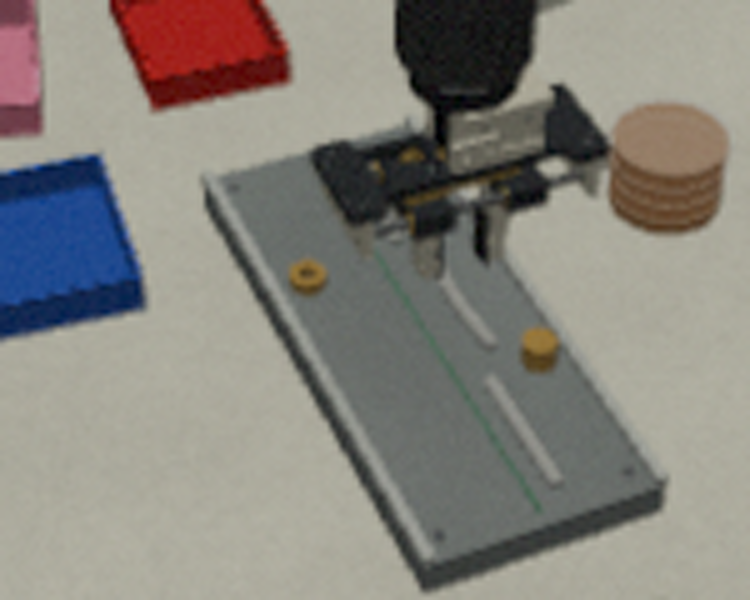

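```bash
python3 -m inch '[[[0,0,-0.1,0,0,0],[0,0,-0.16,0,0,0],[0,0,-0.19,0,0,0],[0,0,-0.2,0,0,0],[0,0,-0.203,0,0,0]]]'
python3 -m inch '[[[0,0,0,0,0,0],[0,0,0,0,0,0],[0,0,0,0,0,0],[0,0,0,0,0,0]]]' 4 20
```

```text
t: 26.58
eef_pos: [0.5408, -0.0099, 0.2136]
ee_rot: [-3.141, 0.0, -1.57]
force: [-0.9, 0.3, -0.5]
width: 0.0317
t: 27.08
eef_pos: [0.5408, -0.0099, 0.2135]
ee_rot: [-3.141, 0.0, -1.57]
force: [-0.4, -0.7, 2.1]
width: 0.0112
```

```bash
python3 -m inch '[[[0,0,0.05,0,0,0],[0,0,0.15,0,0,0],[0,0,0.35,0,0,0],[0,0,0.45,0,0,0],[0,0,0.45,0,0,0]]]' - 25
python3 - <<'E'
from h import *
f=arm.grab_frame("side")[120:260,225:375];cv2.imwrite("pics/s11.png",cv2.resize(f,None,fx=4.2,fy=4.2,interpolation=cv2.INTER_CUBIC))
E
```

```text
t: 27.7
eef_pos: [0.5409, -0.0099, 0.3053]
ee_rot: [-3.138, 0.001, -1.571]
force: [-0.3, 0.3, -1.9]
width: 0.0113
```

View pics/s11.png

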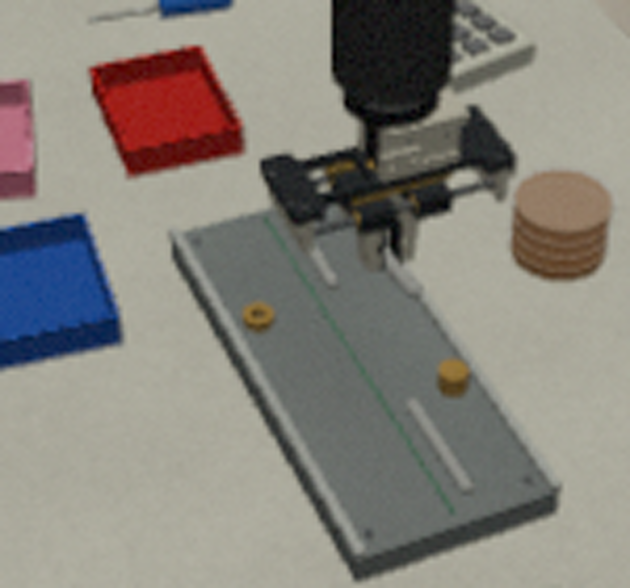

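```bash
python3 -m inch '[[[-0.03,0.15,0,0,0,0],[-0.06,0.35,0,0,0,0],[-0.1,0.58,0,0,0,0],[-0.13,0.8,0,0,0,0],[-0.15,1,0,0,0,-0.014]]]' && python3 -m inch '[[[-0.03,0.25,0,0,0,0],[-0.06,0.5,0,0,0,0],[-0.1,0.75,0,0,0,0],[-0.15,0.95,0,0,0,-0.007],[-0.15,1,0,0,0,-0.014],[-0.15,1,0,0,0,-0.014]]]'
python3 - <<'E'
from h import *
f=arm.grab_frame("side")[90:190,225:325];cv2.imwrite("pics/s12.png",cv2.resize(f,None,fx=6,fy=6,interpolation=cv2.INTER_CUBIC))
E
```

```text
t: 28.38
eef_pos: [0.5098, 0.1912, 0.302]
ee_rot: [3.14, -0.001, -1.615]
force: [1.6, -0.2, -0.8]
width: 0.0113
t: 29.12
eef_pos: [0.4803, 0.3901, 0.3019]
ee_rot: [3.14, -0.002, -1.658]
force: [0.1, -0.3, -1.6]
width: 0.0114
```

View pics/s12.png

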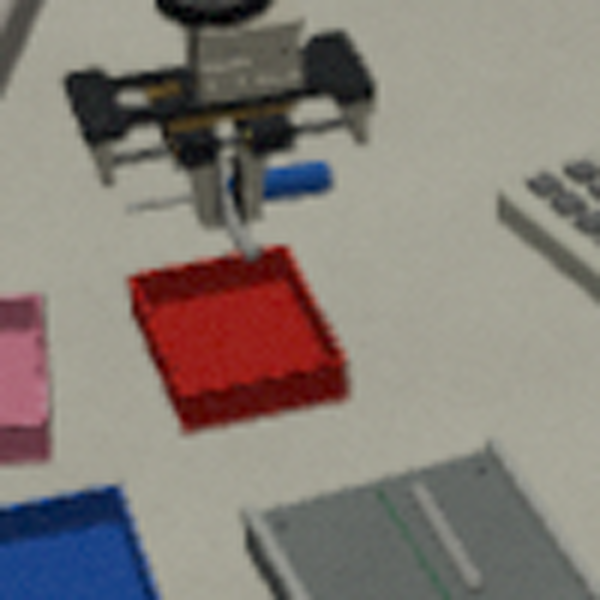

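Run:
```python
from h import *
for X,Y in((132,278),(285,250),(347,362),(180,398)): print(np.round(at("side",225+X/6,90+Y/6,.035),4))
```

```text
[0.4329 0.4686 0.035 ]
[0.5461 0.4596 0.035 ]
[0.54   0.3173 0.035 ]
[0.421 0.323 0.035]
```

```bash
python3 -m inch '[[[0.01,0.01,-0.15,0,0,0],[0.01,0.01,-0.3,0,0,0],[0.01,0.01,-0.43,0,0,0],[0.01,0.01,-0.49,0,0,0],[0.01,0.01,-0.52,0,0,0],[0.01,0.01,-0.54,0,0,0]]]' && python3 -m inch '[[[0,0,-0.01,0,0,0],[0,0,-0.02,0,0,0],[0,0,-0.02,0,0,0]]]'
```

```text
t: 29.92
eef_pos: [0.483, 0.392, 0.1958]
ee_rot: [-3.141, 0.001, -1.659]
force: [1.0, 0.5, -0.9]
width: 0.0115
t: 30.3
eef_pos: [0.4826, 0.3921, 0.1914]
ee_rot: [-3.141, 0.0, -1.658]
force: [0.2, 1.3, -1.1]
width: 0.0113
```

```bash
python3 -m inch '[[[0,0,-0.01,0,0,0],[0,0,-0.018,0,0,0],[0,0,-0.024,0,0,0],[0,0,-0.024,0,0,0]]]';python3 -m inch '[[[0,0,0,0,0,0],[0,0,0,0,0,0],[0,0,0,0,0,0],[0,0,0,0,0,0]]]' 32; python3 -m inch '[[[0,0,0.05,0,0,0],[0,0,0.15,0,0,0],[0,0,0.35,0,0,0],[0,0,0.6,0,0,0],[-0.2,0.1,0.8,0,0,0],[-0.4,0.4,0.9,0,0,0],[-0.6,0.7,0.9,0,0,0],[-0.7,0.9,0.9,0,0,0]]]'
python3 - <<'E'
from h import *
f=arm.grab_frame("side")[110:260,225:375];cv2.imwrite("pics/s13.png",cv2.resize(f,None,fx=4,fy=4,interpolation=cv2.INTER_CUBIC))
f=arm.grab_frame("top")[160:260,190:400];cv2.imwrite("pics/t13.png",cv2.resize(f,None,fx=3.8,fy=3.8,interpolation=cv2.INTER_CUBIC))
E
```

```text
t: 30.8
eef_pos: [0.4826, 0.392, 0.1863]
ee_rot: [3.141, -0.0, -1.659]
force: [-0.8, 0.5, -0.7]
width: 0.0111
t: 31.3
eef_pos: [0.4826, 0.392, 0.1865]
ee_rot: [-3.142, 0.0, -1.658]
force: [-0.6, 0.0, -1.0]
width: 0.0315
t: 32.3
eef_pos: [0.343, 0.5699, 0.3685]
ee_rot: [-3.141, 0.002, -1.659]
force: [1.4, 0.6, 0.0]
width: 0.0322
```

View pics/s13.png

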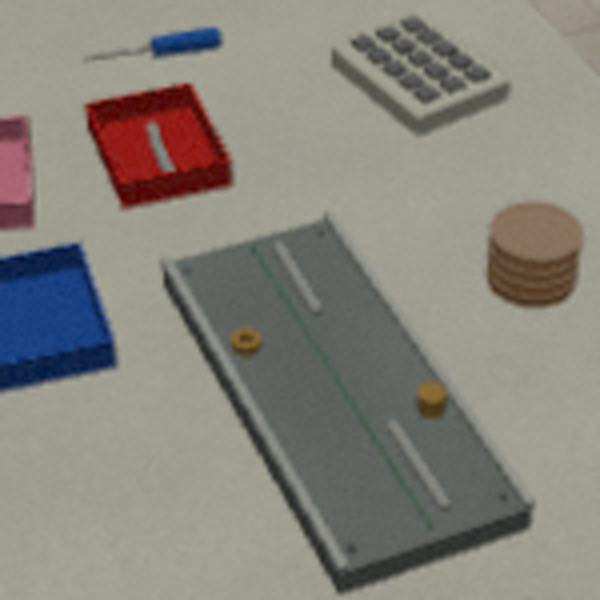

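View pics/t13.png

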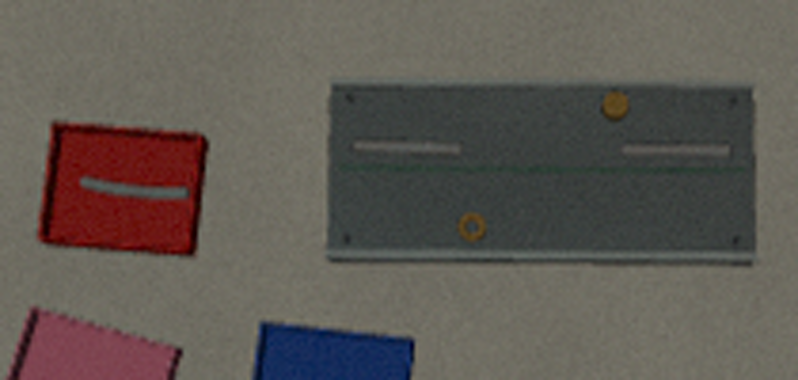

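```bash
python3 -c "
from station import arm
print(arm.job_done(), arm.get_state()['t'])"
```

```text
the job is handed in; nothing more can be done
the job is handed in; nothing more can be done
```

The bent shaft is in the red reject tray and the two straight ones lie on the plate past the green line. I handed the job in after about 32 s of robot time.

- **Rolling:** I pressed each shaft with the closed fingertips and rolled it away from the robot, in the order left, middle, right. The force was mostly 3–11 N. It peaked at 16 N for one reading on the right shaft, and I eased off at once.
- **Which one is bent:** the middle shaft rose about 3.6 mm in the first half turn and also looks curved in the pictures. The other two stayed level within about 0.7 mm; that small change is probably the fingertip shape.
- **Middle shaft:** it took two strokes, with a short lift between them while it lay flat. It ended about 30 mm past the line before I moved it.
- **Last checks:** the pictures after the release show the bent shaft flat inside the red tray. The straight ones lie about 18–22 mm past the line, and the collar, weight and other things nearby look unmoved. The arm is clear of everything.
- **Disagreement:** the two cameras differed by up to about 6 mm in position, so I used averages and felt for the contact heights. The plate top came out about 34 mm above the table.

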